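Clamp a mounted specimen in a turnbuckle vice

TASK

Two small turnbuckle vices are bolted to the bench; one has a black mounted specimen standing between its jaws. Swing the T-shaped lever of that vice over, away from the robot, as far as it goes, so that its middle sleeve turns and draws both threaded jaws in until they clamp the specimen where it stands, then let go. Leave the empty vice's lever as it is.

Things in the scene. Friction and masses are not known exactly. Their poses are not given: they have to be found in the camera images.
- grip (a point): Centre of the black cross grip (cylinder 24 mm thick, 36 mm long along the sleeve, flat ends) atop the lever of the vice with the specimen, 100 mm from the sleeve's level axis, which is 60 mm above the bench. Turns with the lever: z points from the axis to the grip, y along sleeve and grip. Vice rises to 75 mm. If pinched on its flat ends from above, it pivots; or push it.
- sleeve (a joint): Turn of that vice's sleeve and lever, rad: 0 = leaning 50 degrees (0.875 rad) towards the robot, 0.875 = upright, 1.75 = end stop, 50 degrees away. Starts between 0 and 0.3. Each rad draws each jaw in 8.6 mm; the sprung jaw pads press on the specimen from about 1.4 on. Takes 1 to 3 N at the grip and stays where left. The vice (120 x 200 mm, long along the sleeve) is fixed to the bench.
- specimen_mid (a point): Centre of the specimen to clamp: a black moulded disc, 40 mm diameter, 24 mm tall, 60 g, a bit of steel in its top. It stands loose on a round seat, underside 24 mm above the bench, between the jaws of its vice, 55 mm beyond the sleeve's axis on the side away from the robot. z axis up.
- spare_sleeve (a joint): Turn of the sleeve of the other vice, of the same make but empty, standing to the left or right of the first; values mean the same. Starts between 0 and 0.3; to be left alone.
Things that resemble listed ones, but are neither listed nor needed, are in the scene too. What is shaped like the part that bears specimen_mid but yellow is not meant.

How it is judged (in metres and radians):
At the end, for the whole second after the job is handed in: The sleeve of the vice with the specimen rests within 14 degrees of its end stop (above 1.5 rad), so both jaws press on the specimen, which is within 15 mm of where it stood and 10 degrees of upright; the empty vice's sleeve is below 0.6 rad (value of joint sleeve above 1.5 rad and velocity of joint sleeve between -0.05 and 0.05 rad/s and distance of specimen_mid from where it was at the start of the episode below 0.015 m and angle between specimen_mid's own z axis and vertical below 0.18 rad and value of joint spare_sleeve below 0.6 rad); the robot touches nothing.
It fails at once if the empty vice's lever is swung over (beyond 0.6 rad) (value of joint spare_sleeve above 0.6 rad).
It also fails if it takes over 35 s, if anything falls off the work surface, if the arm or the gripper's body presses on something with over 40 N, if the wrist force passes 120 N, or if a joint passes its speed limit or range.

ROBOT

A 7-joint arm with a two-finger parallel gripper is mounted at the origin on the work surface. World frame = base frame: x ahead of the robot, y to its left, z up, the work surface at z = 0. Lengths are in mm, angles in rad, forces in N, time in s.
With the tool pointing down it reaches from about 425 to 875 mm from the base axis. Payload 8.4 kg.
Tool frame: the origin (TCP) lies midway between the tips of the shut fingers; the grasp point (between the pads) lies 19 mm behind it (env.grip_depth is the distance from the TCP to the grasp point, in mm); z points along the fingers, y is the direction in which the jaws open and shut (so a half turn about z gives the same grasp; the last joint's range is limited). The gripper opens to 85 mm and grips with 20 to 120 N. Pads are 22 mm wide; open, the fingers measure 114 mm over their backs; the gripper's body (76 mm by 85 mm) begins 54 mm behind the grasp point. The pads swing forward as they close: fully open they stand 13 mm farther back than shut.
Start: joints at [-1.31, 0.333, 0.04, 1.465, -0.013, 1.343, -0.059], TCP at [228.856, 608.349, 231.308] pointing down, gripper open.
Joint ranges: [-2.58, 2.58], [-0.38, 2.09], [-1.3, 1.39], [0.25, 2.4], [-1.5, 4.64], [0.08, 2.09], [-2.65, 2.65]. Speed limits (rad/s): [2.22, 2.22, 2.79, 2.79, 3.14, 3.14, 3.14].

INTERFACE

Orientations are given as a unit quaternion [x, y, z, w].
In Python, from cell import sense, camera, camera_info, env, spot_in, tip_of gives the robot as it stands.
- The arm moves only by the shell command python3 -m jog 'ROWS' [FORCE]. ROWS is JSON, a list that holds one entry, the list of rows, each a list of 7 numbers: the turn, a rotation vector about the tool's x, y, z in units of 5 degrees (1.0 is 5 degrees), then the shift along the tool's x, y, z in units of 30 mm (1.0 is 30 mm), then the finger opening in mm, from 0 to 85.4. In form: [[[ax, ay, az, x, y, z, hand], ...]]. A call has 1 to 10 rows; each row shifts and turns the commanded pose from where the row before left it, along the tool's axes as they then stand; what a row does not reach is not made up. A row lasts 1/10 s, in which the tool goes at most 50 mm and 8.59 degrees, less where a joint would pass 70% of its speed; a pose out of reach is approached as far as the arm can. A call is refused whole if a number of a shift passes 1 or a number of a turn 1, either way. A call with a gripper value outside its range is refused whole. The fingers move at their own pace and stop on an object; FORCE is the grip in N (left out, the last holds). Time passes only in rows, so rows that do not move let the fingers close. It gives the time, the measured TCP pose, the force and the opening at its end, in the units of the state.
- sense(): the state, without advancing time (a new reading comes with each control period).
- camera(name): name is "side" or "top"; returns the picture (400x640x3 uint8, red, green, blue); there is no depth.
- camera_info(name): a dict with "K" (3x3 intrinsics, pixels), "D" ([k1, k2, p1, p2, k3] as OpenCV has them; the pictures are not rectified), "R" (3x3) and "t" (3): a world point X has camera coordinates R X + t. Camera axes: x right, y down, z forward; pixel columns grow to the right and rows downward; lengths in mm; the calibration is good to about 2 mm. A picture is of the moment at which its call begins. camera_info takes no time and is no camera call.
- env.close_job(): hands the job in, once; it reports no verdict.
Trained networks look in the newest picture that a camera, given by its name, has taken for a name from the list of things; names that differ only in an ending like _2 or _b are one class to them, and where a whole thing is asked for, a point or a joint stands for the part that bears it (a point fixed in the world has none). Each returns a list of dicts, best first, with "confidence" (0 to 1); they miss things now and then, are a little off and sometimes report something else, mostly with a low value. They report only what shows in the picture. A call takes as long as a camera call. They do not tell look-alikes from the thing itself.
- spot_in(camera, target): "rect" ([left, top, right, bottom] in pixels, round what is visible of it).
- tip_of(camera, target): "at" ([column, row] in pixels: a listed point, or the origin of a listed thing).
The state is a dict: "clock": time; "joint_positions": joint angles; "dq": joint speeds; "joint_efforts": joint torques, N m; "tool_pos": TCP position; "tcp_rot": TCP orientation; "contact_force": force on the tool from outside, world axes, zero at the start; "ft_torque": the same for the moment, N m; "finger_gap": finger opening in mm.
Only numpy, scipy, OpenCV 4.12 (cv2) and the standard library are available. Lean on these libraries where they do the work, as an engineer would, in place of code of your own. Each camera call takes 0.05 s, during which the arm holds its last target. There are 200 camera calls.

## Working session

There is one attempt and no reset: what is moved stays moved. The work goes in short steps, Python scripts to look and compute and a shell command to move; the robot and the scene stay as the last step left them, time stands still between calls to the robot, and variables do not carry over. Pictures are saved under pics/ and viewed, about 8 in all and at most 12, crops included, and the job is handed in when it is done.

```bash
mkdir -p pics; cat > look.py <<'E'
import cv2,numpy as np
from cell import *
def snap(n,f):
    im=camera(n); cv2.imwrite(f'pics/{f}.png',cv2.cvtColor(im,cv2.COLOR_RGB2BGR)); return im
def ray(n,px):
    c=camera_info(n);K,D,R,t=[np.array(c[k],float) for k in('K','D','R','t')]
    u=cv2.undistortPoints(np.array([[px]],float),K,D)[0,0]
    return -R.T@t.ravel(), R.T@np.array([u[0],u[1],1])
def at_z(n,px,z):
    o,d=ray(n,px); return o+d*(z-o[2])/d[2]
def tri(pa,pb):
    (o,d),(p,e)=ray('top',pa),ray('side',pb)
    d/=np.linalg.norm(d);e/=np.linalg.norm(e)
    s=np.linalg.lstsq(np.c_[d,-e],p-o,rcond=None)[0]
    a,b=o+d*s[0],p+e*s[1]; return (a+b)/2,np.linalg.norm(a-b)
def proj(n,X):
    c=camera_info(n);K,D,R,t=[np.array(c[k],float) for k in('K','D','R','t')]
    return cv2.projectPoints(np.array(X,float).reshape(-1,1,3),cv2.Rodrigues(R)[0],t,K,D)[0][:,0]
E
python3 - <<'E'
from look import *
a=snap('top','t0');b=snap('side','s0')
cv2.imwrite('pics/both.png',cv2.resize(cv2.cvtColor(np.vstack([a,b]),cv2.COLOR_RGB2BGR),(480,600)))
for n in('top','side'):
    for g in('grip','specimen_mid'):
        print(n,g,[(np.round(d['at']),round(d['confidence'],2)) for d in tip_of(n,g)][:5])
    print(n,[(np.round(d['rect']),round(d['confidence'],2)) for d in spot_in(n,'sleeve')][:4])
    o,_=ray(n,(320,200));print(o)
print(sense())
E
```

```text
top grip [(array([366., 210.]), 0.66), (array([379., 265.]), 0.6)]
top specimen_mid [(array([440., 229.]), 0.77), (array([319., 154.]), 0.72), (array([365., 211.]), 0.68), (array([350., 166.]), 0.67)]
top [(array([352., 228., 394., 272.]), 0.97)]
[484.08738708 -53.00856193 831.08256552]
side grip [(array([320., 246.]), 0.61)]
side specimen_mid [(array([406., 333.]), 0.91), (array([378., 223.]), 0.83), (array([360., 249.]), 0.63)]
side [(array([303., 239., 359., 277.]), 0.9)]
[ 186.80485456 -455.79574504  629.017141  ]
{'clock': 0.4, 'joint_positions': array([-1.31017193,  0.33331349,  0.03993888,  1.46551994, -0.01341282,
        1.34328117, -0.05848702]), 'dq': array([-3.62365544e-04, -1.69544106e-03,  7.33740333e-05, -3.36701302e-04,
        8.42233743e-05,  1.09839183e-03, -1.53812805e-03]), 'joint_efforts': array([-2.37314685e-03, -6.57566500e+01,  1.36057544e+00, -4.05319762e+01,
        1.64690672e-02,  5.34197461e-03, -2.93238304e-05]), 'tool_pos': array([228.87719858, 608.28599861, 231.17625611]), 'tcp_rot': array([ 1.78972122e-01,  9.83854137e-01, -1.26711554e-04, -1.66957203e-05]), 'contact_force': array([ 0.08509852, -0.54800425, -0.16123552]), 'ft_torque': array([ 0.0472309 , -0.05420947, -0.02392511]), 'finger_gap': 85.24847701671187}
```

View pics/t0.png

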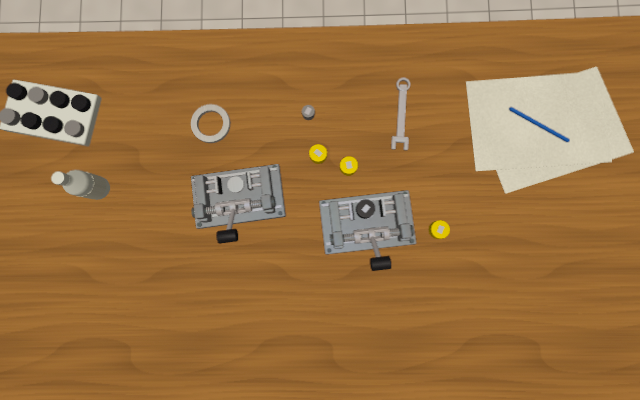

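View pics/s0.png

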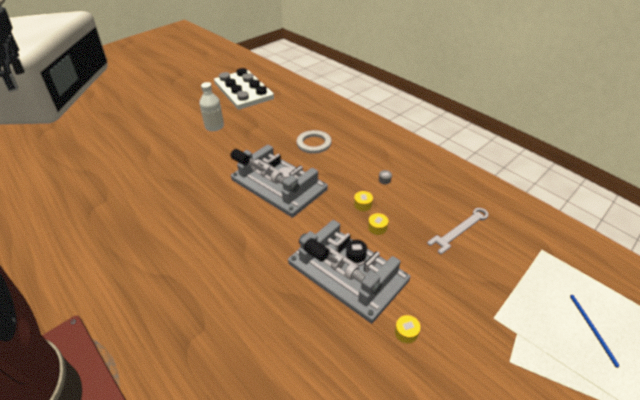

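The top picture shows the specimen vice at about (367,222), with its black disc at (366,209) and its grip at (380,264). The empty vice is at (238,196), with its grip at (227,236). In the side view the wanted grip is at about (315,247) and the black disc at (356,250).

Look-alikes: the spare grip at top (227,236), and yellow discs at (318,153), (349,165) and (440,229). I choose the grip at (380,264), which is on the vice holding the black disc.

```bash
python3 - <<'E'
from look import *
a=cv2.imread('pics/t0.png')[180:285,305:430];b=cv2.imread('pics/s0.png')[210:325,280:420]
f=lambda i:cv2.resize(i,(600,300) if 0 else (390,390*i.shape[0]//i.shape[1]),interpolation=cv2.INTER_CUBIC)
a,b=f(a),f(b);h=max(len(a),len(b));p=lambda i:np.pad(i,((0,h-len(i)),(0,0),(0,0)))
cv2.imwrite('pics/c0.png',np.hstack([p(a),p(b)]))
print('grip',tri((380,264),(315,247)))
print('spec',tri((366,209),(357,248)))
print('spare',tri((227,236),(239,157)))
for q in [(320,198),(410,192),(415,245),(325,253)]: print('corner',at_z('top',q,12))
print('specz48',at_z('top',(366,209),48))
E
```

```text
grip (array([ 451.52196013, -147.23611215,  148.55597782]), np.float64(3.0151310572439174))
spec (array([ 562.65806523, -135.83611657,   44.99462129]), np.float64(4.300714246866348))
spare (array([505.92690692, 136.45041032, 135.52436731]), np.float64(2.0518084951035163))
corner [590.40527499 -36.31532724  12.        ]
corner [ 600.61727445 -235.98199044   12.        ]
corner [ 483.74776231 -242.19541337   12.        ]
corner [468.70676251 -45.69655204  12.        ]
specz48 [ 560.70838919 -134.11922578   48.        ]
```

View pics/c0.png

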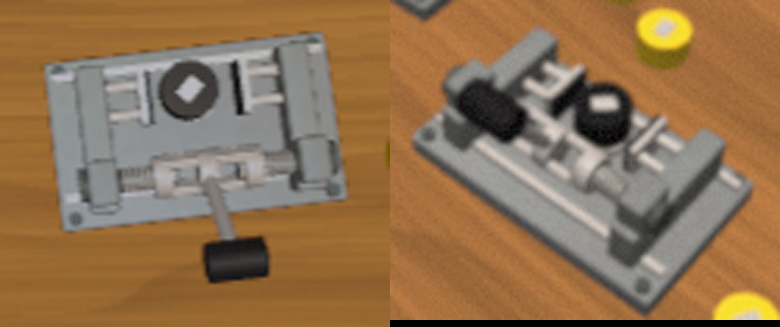

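The crop confirms the choice: the black disc (top-left panel, crop (190,88)) sits between the jaws, and the grip is at crop (237,258). Geometry agrees: radius is about 104 mm against 100, and specimen z is about 45 against 36–48. The vice is yawed about +3.6°, so I first turn the tool's jaw axis along the sleeve.

```bash
python3 -m jog '[[[0,0,-0.97,0,0,0,65],[0,0,-0.97,0,0,0,65],[0,0,-0.97,0,0,0,65],[0,0,-0.97,0,0,0,65],[0,0,-0.97,0,0,0,65],[0,0,0,-0.6,-0.9,0,65],[0,0,0,-0.6,-0.9,0,65],[0,0,0,-0.6,-0.9,0,65],[0,0,0,-0.6,-0.9,0,65],[0,0,0,-0.6,-0.9,0,65]]]' 30
```

```text
clock: 1.4
tool_pos: [328.0, 478.2, 231.4]
tcp_rot: [-0.032, 0.999, 0.0, 0.0]
contact_force: [1.0, -0.2, -0.4]
finger_gap: 65.3
```

```bash
python3 -m jog '[[[0,0,0,-0.45,-0.9,0,65],[0,0,0,-0.45,-0.9,0,65],[0,0,0,-0.45,-0.9,0,65],[0,0,0,-0.45,-0.9,0,65],[0,0,0,-0.45,-0.9,0,65],[0,0,0,-0.45,-0.9,0,65],[0,0,0,-0.45,-0.9,0,65],[0,0,0,-0.45,-0.9,0,65],[0,0,0,-0.45,-0.9,0,65],[0,0,0,-0.45,-0.9,0,65]]]'; python3 -m jog '[[[0,0,0,0,-0.9,0,65],[0,0,0,0,-0.9,0,65],[0,0,0,0,-0.9,0,65],[0,0,0,0,-0.9,0,65],[0,0,0,0,-0.9,0,65],[0,0,0,0,-0.9,0,65],[0,0,0,0,-0.9,0,65],[0,0,0,0,-0.9,0,65],[0,0,0,0,-0.9,0,65],[0,0,0,0,-0.9,0,65]]]'
```

```text
clock: 2.4
tool_pos: [479.6, 217.3, 231.5]
tcp_rot: [-0.032, 0.999, 0.0, 0.0]
contact_force: [-0.3, 0.1, -0.0]
finger_gap: 64.6
clock: 3.4
tool_pos: [496.1, -52.2, 231.5]
tcp_rot: [-0.032, 0.999, 0.0, 0.0]
contact_force: [0.8, -0.1, 0.2]
finger_gap: 64.9
```

```bash
python3 -m jog '[[[0,0,0,0.42,-0.76,0,65],[0,0,0,0.42,-0.76,0,65],[0,0,0,0.42,-0.76,0,65],[0,0,0,0.42,-0.76,0,65],[0,0,0,0,0,0.8,65],[0,0,0,0,0,0,65],[0,0,0,0,0,0,65]]]'
python3 - <<'E'
from look import *
a=snap('top','t1');b=snap('side','s1')
f=lambda i:cv2.cvtColor(cv2.resize(i,None,fx=3,fy=3,interpolation=cv2.INTER_CUBIC),cv2.COLOR_RGB2BGR)
p=sense()['tool_pos'];print(p,proj('side',[p,[451.5,-147.2,148.5]]),proj('top',p))
cv2.imwrite('pics/c1.png',np.hstack([f(a[170:300,300:430]),f(b[170:300,250:380])]))
E
```

```text
clock: 4.1
tool_pos: [451.6, -144.8, 207.5]
tcp_rot: [-0.032, 0.999, 0.0, -0.0]
contact_force: [0.5, 0.9, 0.1]
finger_gap: 65.1
[ 452.24480753 -144.74976211  208.1341724 ] [[312.21807458 218.71912931]
 [313.987586   247.12310903]] [[384.02326723 264.59262881]]
```

View pics/c1.png

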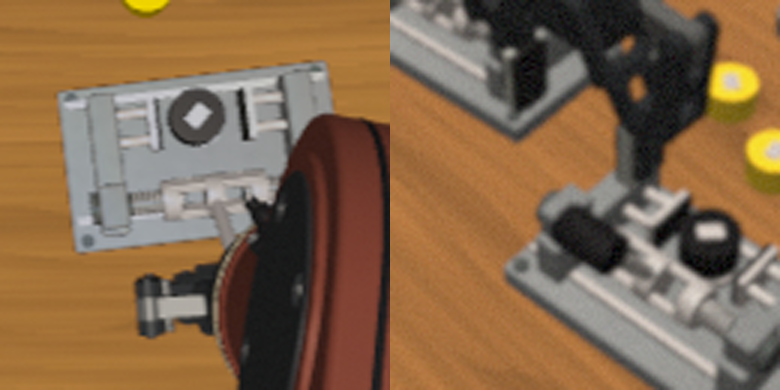

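The side view shows the open fingers at about px (290,193) and (333,225), straddling the grip at (317,248). Their midpoint lines up with the projected TCP, so I descend and pinch.

```bash
python3 -m jog '[[[0,0,0,0,-0.07,0.7,65],[0,0,0,0,0,0.7,65],[0,0,0,0,0,0.7,65],[0,0,0,0,0,0.7,65],[0,0,0,0,0,0,65],[0,0,0,0,0,0,65]]]'
```

```text
clock: 4.8
tool_pos: [452.3, -147.2, 124.1]
tcp_rot: [-0.032, 0.999, -0.0, 0.0]
contact_force: [0.6, -0.4, 0.4]
finger_gap: 65.2
```

```bash
python3 -m jog '[[[0,0,0,0,0,0,30],[0,0,0,0,0,0,30],[0,0,0,0,0,0,30],[0,0,0,0,0,0,30],[0,0,0,0,0,0,30],[0,0,0,0,0,0,30]]]' 25
python3 - <<'E'
from look import *
b=snap('side','s2')
cv2.imwrite('pics/c2.png',cv2.cvtColor(cv2.resize(b[170:300,250:380],None,fx=4,fy=4,interpolation=cv2.INTER_CUBIC),cv2.COLOR_RGB2BGR))
E
```

```text
clock: 5.4
tool_pos: [452.5, -148.5, 124.7]
tcp_rot: [-0.032, 1.0, -0.001, 0.001]
contact_force: [-2.3, -4.8, 6.7]
finger_gap: 36.2
```

View pics/c2.png

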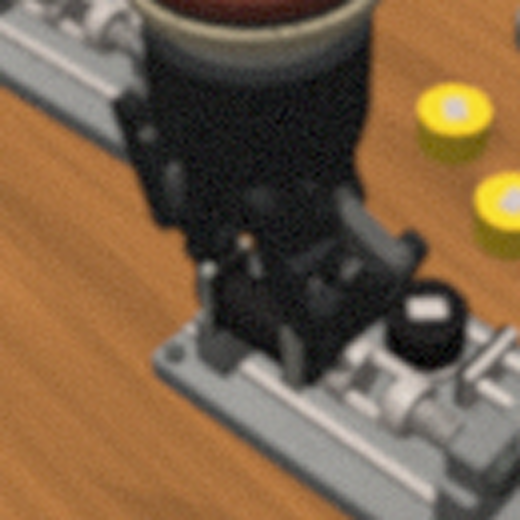

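Gap is 36.2 mm, so the grip is pinched on its flat ends. Next I follow the 100 mm arc from about -31° to upright.

```bash
python3 -m jog '[[[0,0,0,-0.26,0,-0.13,30],[0,0,0,-0.26,0,-0.12,30],[0,0,0,-0.28,0,-0.09,30],[0,0,0,-0.28,0,-0.07,30],[0,0,0,-0.29,0,-0.04,30],[0,0,0,-0.29,0,-0.02,30],[0,0,0,0,0,0,30]]]'; python3 -c "from cell import sense;s=sense();print(s['tool_pos'],s['contact_force'])"
```

```text
clock: 6.15
tool_pos: [502.6, -143.7, 138.3]
tcp_rot: [-0.032, 0.999, 0.0, 0.0]
contact_force: [-1.1, 1.3, 7.1]
finger_gap: 35.5
[ 502.55402552 -143.68068539  138.3109462 ] [-1.08387579  1.2696663   7.10309049]
```

```bash
python3 -m jog '[[[0,0,0,-0.29,0,0.01,30],[0,0,0,-0.29,0,0.03,30],[0,0,0,-0.28,0,0.06,30],[0,0,0,-0.28,0,0.08,30],[0,0,0,-0.27,0,0.11,30],[0,0,0,-0.26,0,0.13,30],[0,0,0,-0.25,0,0.15,30],[0,0,0,-0.23,0,0.18,30],[0,0,0,0,0,0,30]]]'
```

```text
clock: 7.05
tool_pos: [568.2, -137.2, 115.8]
tcp_rot: [-0.033, 0.999, 0.001, 0.002]
contact_force: [2.7, 8.9, 5.2]
finger_gap: 36.1
```

```bash
python3 -m jog '[[[0,0,0,-0.22,0.05,0.20,30],[0,0,0,-0.20,0.03,0.21,30],[0,0,0,-0.19,0,0.22,30],[0,0,0,0,0,0,30]]]'
```

```text
clock: 7.45
tool_pos: [586.4, -135.3, 97.0]
tcp_rot: [-0.033, 0.999, 0.0, 0.002]
contact_force: [3.7, 3.3, 4.8]
finger_gap: 35.8
```

```bash
python3 -m jog '[[[0,0,0,-0.12,0,0.18,30],[0,0,0,-0.08,0,0.12,30],[0,0,0,0,0,0,30]]]'
```

```text
clock: 7.75
tool_pos: [591.2, -134.8, 89.8]
tcp_rot: [-0.032, 0.999, 0.001, 0.001]
contact_force: [-7.1, 6.6, 21.7]
finger_gap: 35.9
```

The opposing force of (-7, 22) N means the end stop is reached. I release and rise, then look.

```bash
python3 -m jog '[[[0,0,0,0,0,0,70],[0,0,0,0,0,0,70],[0,0,0,0,0,0,70],[0,0,0,0,0,0,70],[0,0,0,0,0,-0.6,70],[0,0,0,0,0,-0.9,70],[0,0,0,0,0,-0.9,70],[0,0,0,0,0,-0.9,70],[0,0,0,0,0,-0.9,70]]]'; python3 -m jog '[[[0,0,0,0.3,-0.9,-0.3,70],[0,0,0,0.3,-0.9,-0.3,70],[0,0,0,0.3,-0.9,-0.3,70],[0,0,0,0.3,-0.9,-0.3,70],[0,0,0,0.3,-0.9,0,70],[0,0,0,0.3,-0.9,0,70],[0,0,0,0.3,-0.9,0,70],[0,0,0,0,0,0,70],[0,0,0,0,0,0,70]]]'
python3 - <<'E'
from look import *
a=snap('top','t3');b=snap('side','s3')
f=lambda i:cv2.cvtColor(cv2.resize(i,None,fx=3,fy=3,interpolation=cv2.INTER_CUBIC),cv2.COLOR_RGB2BGR)
cv2.imwrite('pics/c3.png',np.hstack([f(a[160:300,300:430]),f(b[190:330,280:410])]))
for n in('top','side'):
  for g in('grip','specimen_mid'): print(n,g,[(np.round(d['at']),round(d['confidence'],2)) for d in tip_of(n,g)][:4])
u=np.array([.998,.063,0]);A=np.array([506.6,-140,60])
for al in(35,40,45,50):
  r=np.deg2rad(al);X=A+100*(np.sin(r)*u+np.cos(r)*np.array([0,0,1]));print(al,proj('top',X),proj('side',X))
E
```

```text
clock: 8.65
tool_pos: [589.7, -136.3, 213.9]
tcp_rot: [-0.032, 1.0, -0.0, -0.0]
contact_force: [0.9, -0.3, -0.6]
finger_gap: 70.0
clock: 9.55
tool_pos: [538.6, -329.3, 248.8]
tcp_rot: [-0.031, 1.0, 0.0, -0.0]
contact_force: [0.3, 0.5, 0.5]
finger_gap: 69.8
top grip [(array([372., 195.]), 0.82)]
top specimen_mid [(array([318., 150.]), 0.77), (array([366., 210.]), 0.74), (array([348., 165.]), 0.6), (array([439., 228.]), 0.57)]
side grip [(array([369., 213.]), 0.96)]
side specimen_mid [(array([406., 333.]), 0.88), (array([363., 201.]), 0.73), (array([362., 252.]), 0.71), (array([381., 224.]), 0.64)]
35 [[372.27623242 202.32994023]] [[359.25777013 210.65854813]]
40 [[371.60649403 199.01794349]] [[361.69292637 210.77080783]]
45 [[370.93666446 196.05854779]] [[363.87668959 211.26923979]]
50 [[370.273137   193.47045033]] [[365.79967814 212.13770271]]
```

View pics/c3.png

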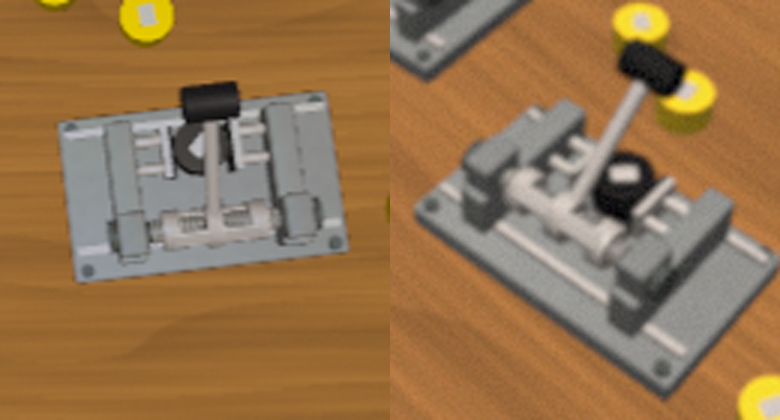

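The top view shows the grip at (370,194) and the side view at (367,212), which matches the 50° end-stop prediction of (370,193) and (366,212). Both pads touch the specimen, which is upright and still at top (366,210). The robot is clear, so I hand in.

```bash
python3 - <<'E'
from look import *
d=cv2.absdiff(cv2.imread('pics/t0.png'),cv2.imread('pics/t3.png'))[160:250,185:290];print('spare region diff',d.mean())
print(env.close_job())
E
```

```text
spare region diff 1.178236331569665
the job is handed in; nothing more can be done
None
```

I swung the lever of the vice with the specimen over to its end stop, let go, moved the arm clear and handed the job in at about 10 s. No verdict is reported. I pinched the grip on its flat ends from above and followed the 100 mm arc until the end stop pushed back with about 22 N.

- **Lever:** in both cameras the grip sits within about 1 px of where it should be at the 50° end stop; 1.5 rad would be about 36°.
- **Specimen:** it looks upright between both jaw pads. It is at (366,210) in the top picture, the same as before to about 1 px.
- **Empty vice:** that part of the top picture is unchanged apart from noise.
- **Robot:** it stands clear, with contact force near zero.

No check failed. The one mismatch was at the start: my first measurement put the lever about 104 mm from the axis instead of 100, which is within calibration error.

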